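# Sort transformer cans by feel and confirm on the key

### The job

Three sealed cans that look the same stand on the grey riser mat: one holds a heavy transformer and two are empty shells. Feel which one is heavy by nudging them, then slide the heavy can into the blue tray on the scale and both empty ones into the yellow tray, flat on the tray floor and never tipped over. When all three are sorted, press the green key until it clicks and let it come back up; leave the cup and the spool where they are.

Things in the scene. Friction and masses are not known exactly. Their poses are not given: they have to be found in the camera images.
- riser: fixed low board 360 mm (its x) x 200 mm (its y) with a grey mat, flat top 60 mm above the bench with no rim; origin at the centre of its underside on the bench. The two trays lie along its two long sides (towards its +y and its -y), with the same heading (to within 0.02 rad); which tray is on which side varies. The three cans stand on it in a row along its x axis, roughly 105 mm apart, at differing y.
- can_a: closed round can, 90 mm diameter, 50 mm tall, aluminium with an orange band and a black lid; too wide to grasp, made to be slid; origin at the centre of its underside, z up. All three look alike: two are empty shells of about 0.13 kg, one (any of the three) holds a transformer and weighs about 0.74 kg, so it takes about five times the force to slide (about 4 to 7 N against 0.7 to 1.4 N); its contents are not fixed to it and may shift 4 mm.
- can_b: closed round can, 90 mm diameter, 50 mm tall, aluminium with an orange band and a black lid; too wide to grasp, made to be slid; origin at the centre of its underside, z up. All three look alike: two are empty shells of about 0.13 kg, one (any of the three) holds a transformer and weighs about 0.74 kg, so it takes about five times the force to slide (about 4 to 7 N against 0.7 to 1.4 N); its contents are not fixed to it and may shift 4 mm.
- can_c: closed round can, 90 mm diameter, 50 mm tall, aluminium with an orange band and a black lid; too wide to grasp, made to be slid; origin at the centre of its underside, z up. All three look alike: two are empty shells of about 0.13 kg, one (any of the three) holds a transformer and weighs about 0.74 kg, so it takes about five times the force to slide (about 4 to 7 N against 0.7 to 1.4 N); its contents are not fixed to it and may shift 4 mm.
- blue_tray (a point): centre of the inner floor of the blue tray that rides on the bench scale. Tray 360 mm (x) x 150 mm (y) outside, walls 5 mm; the low walls along its two long sides rise 12 mm over the inner floor, to 2 mm below the top of the riser (a little lower as the scale sinks), so cans slide over them from the riser and drop onto the floor; the end walls rise 40 mm. The gap between riser and tray is 5 to 15 mm. z up, x and y along the tray.
- yellow_tray (a point): centre of the inner floor of the yellow tray for empty cans: same shape, size and height as the blue one, but it does not move.
- pan (a joint): how far the scale with the blue tray has sunk, in m: about 0.0005 empty, about 0.0021 with one empty can in it, about 0.0096 with the heavy can.
- key_top (a point): centre of the top face of the green round key (36 mm diameter) on a fixed grey box 80 x 70 mm, its face 58 mm above the bench; pressed straight down. The box stands to the left or the right of the trays.
- key (a joint): travel of the green key in m, 0 is up, end stop at 0.0055. A dome switch: the force climbs to a peak of about 8 N near 0.002, then gives way (the click) to about 3 N near 0.004 and rises again to its stop. It counts as clicked beyond 0.004; let go, it springs back up.
- cup: white cup, 72 mm diameter, 85 mm tall, origin under its centre, standing on the bench on the side of the trays away from the key; leave it alone.
- spool: black and silver spool, 60 mm diameter, 44 mm tall, origin under its centre, on the bench to the right of the trays; leave it alone.
Things that resemble listed ones, but are neither listed nor needed, are in the scene too. Leave any brown or turquoise look-alike of the part that bears key_top alone.

How it is judged:
By the outcome, as a careful person would: the job done as asked, in the order asked, and still so for the second after the job is handed in, with the robot touching nothing.
It also fails if it takes over 58 s, if anything falls off the work surface, if the arm or the gripper's body presses on something with over 40 N, if the wrist force passes 120 N, or if a joint passes its speed limit or range.

### The arm

A 6-joint arm with a two-finger parallel gripper is mounted at the origin on the work surface. World frame = base frame: x ahead of the robot, y to its left, z up, the work surface at z = 0. Lengths are in m, angles in rad, forces in N, time in s.
With the tool pointing down it reaches from about 0.35 to 0.85 m from the base axis. Payload 8.1 kg.
Tool frame: the origin (TCP) lies at the very end of the fingers, on their centre line; the grasp point (between the pads) lies 19 mm behind it; x points along the fingers, y is the direction in which the jaws open and shut, and the axes are right-handed (so a half turn about x gives the same grasp; the last joint's range is limited). The gripper opens to 85 mm and grips with 20 to 120 N. Pads are 22 mm wide; open, the fingers measure 114 mm over their backs; the gripper's body (76 mm by 85 mm) begins 54 mm behind the grasp point. The pads swing forward as they close: fully open they stand 13 mm farther back than shut.
Start: joints at [-1.369, 0.13, 1.488, -0, 1.523, -0.085], TCP at [0.17, -0.575, 0.231] pointing down, gripper open.
Joint ranges: [-2.96, 2.96], [-0.89, 2.26], [0.02, 2.5], [-1.34, 4.48], [0, 2.73], [-2.66, 2.66]. Speed limits (rad/s): [2.39, 2.39, 2.79, 3.14, 3.14, 3.14].

### API

Orientations are given as a unit quaternion [x, y, z, w].
In Python, from plant import * gives the robot as it stands. Calls block until the motion is done:
- move_to(position, orientation): joint-space move of the TCP to a pose.
- move_l(position, orientation=None, speed=0.15): straight line of the TCP; orientation=None keeps the orientation; speed is the mean speed in m/s.
- move_joints(angles): joint-space move.
- move_gripper(opening, squeeze=None): finger opening in m; squeeze is the grip in N (None keeps the last); returns when the fingers have stopped.
- pause(seconds).
- solve_ik(position, orientation): joint angles nearest the present ones, or None.
- read_camera(name): name is "side" or "top"; returns (picture, depth): 384x512x3 uint8, blue, green, red; 384x512 float32, m along the optical axis (not along the pixel's ray), 0 where there is no reading.
- get_calibration(name): a dict with "intrinsics" (3x3 intrinsics, pixels), "cam_to_world" (4x4, takes a point from camera to world coordinates). Camera axes: x right, y down, z forward; pixel columns grow to the right and rows downward; lengths in m; the calibration is good to about 2 mm. A picture is of the moment at which its call begins. get_calibration takes no time and is no camera call.
A pose or a line that the arm cannot do raises IKError and nothing moves.
- job_done(): hands the job in, once; it reports no verdict.
Readings, each from a call of its own:
- get_clock(): time.
- get_joint_positions(): joint angles.
- get_joint_velocities(): joint speeds.
- get_joint_efforts(): joint torques, N m.
- get_ee_pos(): TCP position.
- get_orientation(): TCP orientation.
- get_wrist_force(): force on the tool from outside, world axes, zero at the start.
- get_moment(): the same for the moment, N m.
- get_grip_width(): finger opening in m.
Only numpy, scipy, OpenCV 4.12 (cv2) and the standard library are available. Lean on these libraries where they do the work, as an engineer would, in place of code of your own. Each camera call takes 0.05 s, during which the arm holds its last target.

## Working session

There is one attempt and no reset: what is moved stays moved. The work goes in short steps, each a Python script; the robot and the scene stay as the last script left them, time stands still between calls to the robot, and variables do not carry over. Pictures are saved under pics/ and viewed, and the job is handed in when it is done.

```bash
mkdir -p pics; ls; python3 - <<'E'
from plant import *
import cv2
for n in ("top","side"):
    p,d=read_camera(n); cv2.imwrite(f"pics/{n}0.png",p)
    import numpy as np; np.savez(f"{n}0.npz",p=p,d=d)
    c=get_calibration(n); print(n,c["intrinsics"],c["cam_to_world"])
print(get_clock(),get_orientation(),get_wrist_force())
E
```

```text
pics
top [[482.20288266   0.         253.15845763]
 [  0.         482.20288266 190.0360994 ]
 [  0.           0.           1.        ]] [[ 2.08998527e-02 -9.96697600e-01  7.84671276e-02  3.67317962e-01]
 [-9.99780679e-01 -2.09403914e-02  3.06255658e-04 -9.85564424e-02]
 [ 1.33788809e-03 -7.84563188e-02 -9.96916655e-01  1.87502623e+00]
 [ 0.00000000e+00  0.00000000e+00  0.00000000e+00  1.00000000e+00]]
side [[456.82472737   0.         259.96196308]
 [  0.         456.82472737 189.57923944]
 [  0.           0.           1.        ]] [[-0.91399028 -0.25229564  0.31775569  0.0517283 ]
 [-0.40573068  0.56428788 -0.71900056  0.93456708]
 [ 0.00209502 -0.78608275 -0.61811772  0.96977174]
 [ 0.          0.          0.          1.        ]]
0.1 [-0.69981469 -0.10162905  0.69988272 -0.10047444] [ 0.79770457  0.06597679 -0.42680869]
```

View pics/top0.png

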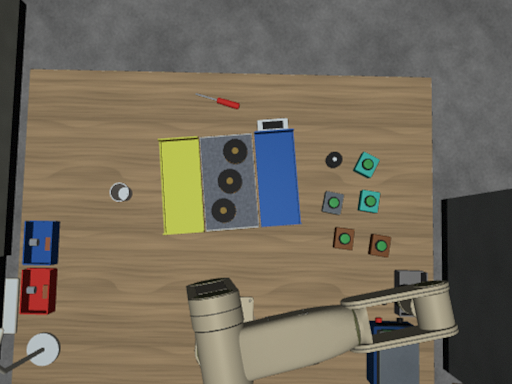

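View pics/side0.png

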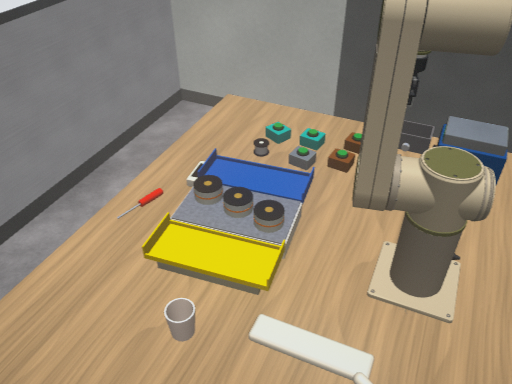

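The top view shows the yellow tray on the left (180,186), the riser (229,183) with cans at about (235,151), (230,181) and (223,210), and the blue tray on the right (278,178). The grey key box is at (334,203), the spool at (334,159) and the cup at (120,192). Next I'll measure these.

```bash
cat > h.py <<'E'
import numpy as np, cv2
from plant import *
def ray(n,u,v,z):
    c=get_calibration(n);K=c["intrinsics"];T=c["cam_to_world"]
    d=T[:3,:3]@np.linalg.inv(K)@np.array([u,v,1.]);o=T[:3,3]
    return o+d*(z-o[2])/d[2]
def cans(p,n="top",box=(150,310,120,245)):
    # black lids
    hsv=cv2.cvtColor(p,cv2.COLOR_BGR2HSV)
    m=((hsv[...,2]<52)).astype(np.uint8)*255
    k=np.zeros_like(m);u0,u1,v0,v1=box;k[v0:v1,u0:u1]=m[v0:v1,u0:u1]
    k=cv2.morphologyEx(k,cv2.MORPH_CLOSE,np.ones((3,3),np.uint8))
    out=[]
    for c in cv2.findContours(k,cv2.RETR_EXTERNAL,cv2.CHAIN_APPROX_NONE)[0]:
        if cv2.contourArea(c)>150:
            (u,v),(a,b),_=cv2.fitEllipse(c); out.append((u,v,a,b))
    return out
E
python3 - <<'E'
from h import *
p=np.load("top0.npz")["p"];d=np.load("top0.npz")["d"]
for c in cans(p): print("can",np.round(c,1),ray("top",c[0],c[1],.11).round(4))
hsv=cv2.cvtColor(p,cv2.COLOR_BGR2HSV)
H,S,V=cv2.split(hsv)
def comp(m,box,z,name):
    k=np.zeros(m.shape,np.uint8);u0,u1,v0,v1=box;k[v0:v1,u0:u1]=m[v0:v1,u0:u1]*255
    cs=cv2.findContours(k,cv2.RETR_EXTERNAL,cv2.CHAIN_APPROX_NONE)[0];c=max(cs,key=cv2.contourArea)
    r=cv2.minAreaRect(c);b=cv2.boxPoints(r)
    print(name,cv2.contourArea(c),"c",ray("top",*r[0],z).round(4));
    print(np.array([ray("top",*q,z)[:2] for q in b]).round(4).tolist())
comp((H>22)&(H<35)&(S>200),(150,215,125,245),.058,"yellow")
comp((H>105)&(H<130)&(S>150),(245,310,120,240),.058,"blue")
comp(S<70,(203,258,130,235),.06,"riser")
for bx,n in (((320,348,188,218),"key"),):
    comp((H>45)&(H<75)&(S>120),bx,.058,n)
q=cv2.resize(p[115:250,150:390],None,fx=3.3,fy=3.3,interpolation=cv2.INTER_CUBIC);cv2.imwrite("pics/crop.png",q)
for (u,v) in((120,192),(334,159),(334,203),(344,239),(370,201),(180,186),(230,164),(280,178)):
    print(u,v,d[v,u])
T=get_calibration("top")["cam_to_world"];print(ray("top",120,192,.085),ray("top",334,159,.044))
E
```

```text
can [223.  210.1  22.3  22.6] [0.4304 0.0108 0.11  ]
can [229.4 180.6  22.4  22.7] [ 0.5393 -0.0101  0.11  ]
can [234.8 150.7  22.4  23.3] [ 0.6504 -0.0273  0.11  ]
yellow 0.0 c [0.6947 0.2304 0.058 ]
[[0.6947, 0.2304], [0.6947, 0.2304], [0.6947, 0.2304], [0.6947, 0.2304]]
blue 3480.0 c [ 0.5611 -0.1864  0.058 ]
[[0.7345, -0.0964], [0.7492, -0.2419], [0.3901, -0.2749], [0.3759, -0.1317]]
riser 4822.5 c [ 0.5394 -0.0035  0.06  ]
[[0.7106, 0.1168], [0.7309, -0.087], [0.3706, -0.1221], [0.351, 0.0786]]
key 64.0 c [ 0.4695 -0.402   0.058 ]
[[0.4862, -0.3849], [0.4869, -0.4189], [0.4529, -0.4191], [0.4522, -0.3852]]
120 192 1.8683956
334 159 0.0
334 203 1.81497
344 239 1.8114083
370 201 1.823119
180 186 1.8394494
230 164 1.8314492
280 178 1.8396595
[0.49047379 0.39722658 0.085     ] [ 0.63712532 -0.40499394  0.044     ]
```

View pics/crop.png

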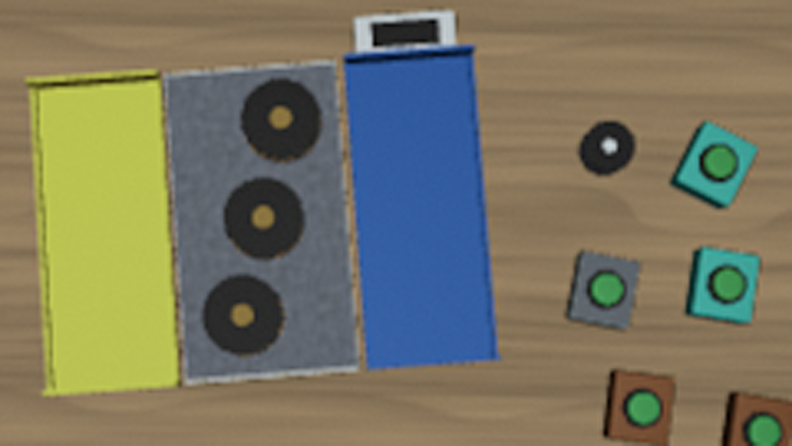

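```bash
cat >> h.py <<'E'
TH=0.101; C=np.array([.5400,-.0035])
ex=np.array([np.cos(TH),np.sin(TH)]); ey=np.array([-np.sin(TH),np.cos(TH)])
def w(x,y,z): q=C+x*ex+y*ey; return np.array([q[0],q[1],z])
def loc(p): d=np.array(p[:2])-C; return np.array([d@ex,d@ey])
from scipy.spatial.transform import Rotation as R
def ori(s=1):
    X=np.array([0,0,-1.]);Y=s*np.array([ex[0],ex[1],0]);Z=np.cross(X,Y)
    return R.from_matrix(np.c_[X,Y,Z]).as_quat()
E
python3 - <<'E'
from h import *
print(get_clock(), R.from_quat(get_orientation()).as_matrix().round(2).tolist())
for s in (1,-1):
    for q in (w(-.108,-.04,.07),w(-.108,.14,.07),w(.108,.1,.07),w(.108,-.14,.15)): print(s,np.round(solve_ik(q,ori(s)),2))
p=np.load("top0.npz")["p"]
for c in cans(p): print(loc(ray("top",c[0],c[1],.11)).round(4))
p=np.load("side0.npz")["p"]
for c in cans(p,"side",(150,310,160,230)): print(np.round(c,1),loc(ray("side",c[0],c[1],.11)).round(4))
hsv=cv2.cvtColor(np.load("top0.npz")["p"],cv2.COLOR_BGR2HSV);print(hsv[186,180])
print(get_wrist_force(),get_wrist_force(),get_clock())
E
```

```text
0.1 [[-0.0, 0.28, -0.96], [0.0, -0.96, -0.28], [-1.0, -0.0, -0.0]]
1 [-0.24 -0.17  2.09 -0.    1.22 -0.34]
1 [ 0.17 -0.18  2.1  -0.    1.22  0.07]
1 [ 0.09  0.38  1.5  -0.    1.26 -0.01]
1 [-0.27  0.38  1.35 -0.    1.42 -0.37]Traceback (most recent call last):
  File "<stdin>", line 4, in <module>
    return _wrapfunc(a, 'round', decimals=decimals, out=out)
    return _wrapit(obj, method, *args, **kwds)
    result = getattr(arr, method)(*args, **kwds)
TypeError: unsupported operand type(s) for *: 'NoneType' and 'float'
```

```bash
python3 - <<'E'
from h import *
p=np.load("top0.npz")["p"]
L=[loc(ray("top",c[0],c[1],.11)) for c in cans(p)]
print(np.round(L,4), get_wrist_force(),get_clock())
x,y=L[0]
move_gripper(.050)
print(get_grip_width(),get_clock())
move_to(w(x,y-.060,.15),ori()); print(get_clock())
move_l(w(x,y-.060,.067),speed=.15)
pause(.1); f0=get_wrist_force(); print("bias",f0.round(2) if hasattr(f0,'round') else f0, get_clock())
f0=np.array(f0)
for i in range(9):
    move_l(w(x,y-.060+.003*(i+1),.067),speed=.03)
    f=np.array(get_wrist_force())-f0
    print(i,(f[:2]@ey).round(2),(f[:2]@ex).round(2),f[2].round(2), get_clock())
    if abs(f[:2]@ey)>3: break
E
```

```text
[[-0.1076  0.0252]
 [-0.0014 -0.0065]
 [ 0.1075 -0.0348]] [ 0.79770457  0.06597679 -0.42680869] 0.1
0.050075456810017085 0.5417
2.675
bias [0.56 0.05 0.66] 3.475
0 0.56 -1.16 -1.22 3.725
1 -1.14 -1.34 0.02 3.975
2 -1.64 -0.2 -1.21 4.225
3 -2.27 1.68 -0.52 4.475
4 -2.25 0.74 -1.5 4.725
5 -3.45 0.02 -0.44 4.975
```

```bash
python3 - <<'E'
from h import *
x,y=-.1076,.0252
def rd(n=6):
    a=[]
    for _ in range(n): pause(.02); a.append(get_wrist_force())
    a=np.array(a); m=a.mean(0); return (m[:2]@ey).round(2),a.std(0).round(2)
print(rd(),loc(get_ee_pos()))
for i in range(6,9):
    move_l(w(x,y-.060+.003*(i+1),.067),speed=.03)
    print(i,rd(),get_clock())
E
```

```text
(np.float64(-2.1), array([0.2 , 0.58, 0.55])) [-0.1076247  -0.01672401]
6 (np.float64(-3.66), array([0.64, 0.49, 0.46])) 5.425
7 (np.float64(-3.8), array([0.62, 0.58, 0.3 ])) 5.775
8 (np.float64(-3.98), array([0.19, 0.46, 0.49])) 6.125
```

Can 1 needs about 4 N, so it is probably the heavy one. I'll compare it with the other two.

```bash
cat >> h.py <<'E'
def rd(n=6):
    a=[]
    for _ in range(n): pause(.02); a.append(get_wrist_force())
    m=np.array(a).mean(0); return (m[:2]@ey)
E
python3 - <<'E'
from h import *
for x,y in ((-.0014,-.0065),(.1075,-.0348)):
    a=loc(get_ee_pos())
    move_l(w(a[0],a[1]-.012,.067),speed=.1)
    move_l(w(a[0],a[1]-.012,.125),speed=.2)
    move_l(w(x,y-.058,.125),speed=.25)
    move_l(w(x,y-.058,.067),speed=.2)
    pause(.05); print("bias",rd())
    for e in (-.046,-.042,-.038,-.034):
        move_l(w(x,y+e,.067),speed=.05)
        print(e,rd().round(2),get_clock())
p,d=read_camera("top");cv2.imwrite("pics/top1.png",p)
for c in cans(p): print(np.round(c,1),loc(ray("top",c[0],c[1],.11)).round(4))
E
```

```text
bias 0.1528633076781837
-0.046 -0.5 8.525
-0.042 -0.11 8.875
-0.038 -0.28 9.225
-0.034 -0.44 9.575
bias -0.34858914253578155
-0.046 -0.31 11.9833
-0.042 -0.3 12.3333
-0.038 -0.03 12.6833
-0.034 0.06 13.0333
[231.1 162.8  29.7  39.1] [ 0.0637 -0.0178]
```

View pics/top1.png

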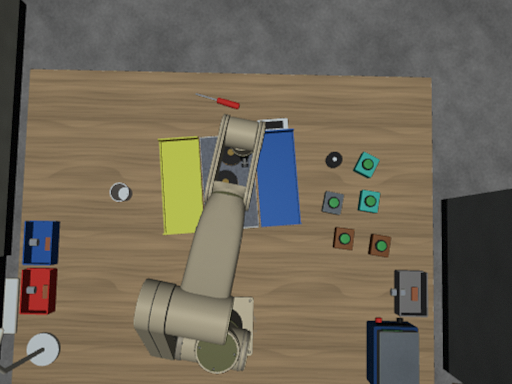

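```bash
python3 - <<'E'
from h import *
p,d=read_camera("side");cv2.imwrite("pics/side1.png",cv2.resize(p[140:300,130:330],None,fx=3.7,fy=3.7))
E
```

```text
(no output)
```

View pics/side1.png

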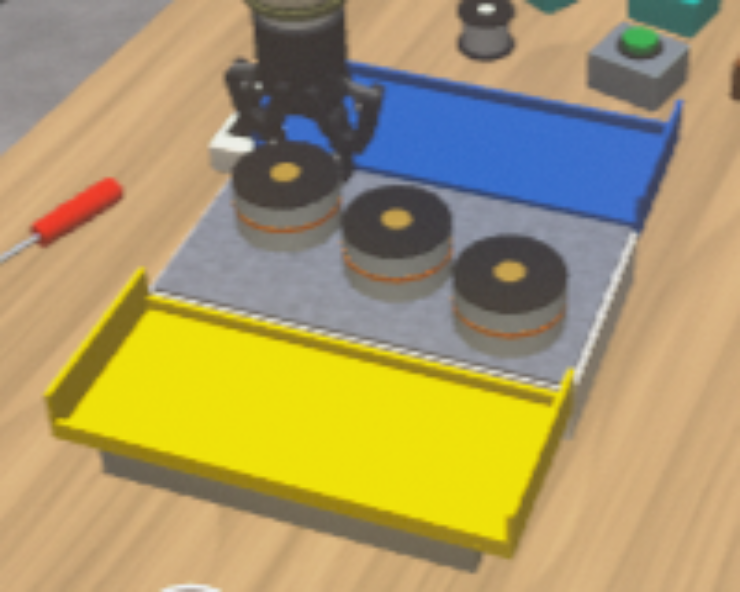

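The side view shows can 3 touching the fingers, all cans upright, with lid centres at full-frame pixels of about (207,186), (237,199) and (268,213). I'll check how far each one moved.

```bash
python3 - <<'E'
from h import *
p0=np.load("side0.npz")["p"]
p1=cv2.resize(cv2.imread("pics/side1.png"),(200,160),interpolation=cv2.INTER_AREA)
for p,o in((p0[140:300,130:330],0),(p1,1)):
    h=cv2.cvtColor(p,cv2.COLOR_BGR2HSV)
    m=((h[...,0]>12)&(h[...,0]<28)&(h[...,1]>90)&(h[...,2]>100)).astype(np.uint8)
    m[:38]=0;m[80:]=0
    n,_,s,c=cv2.connectedComponentsWithStats(m)
    for i in range(1,n):
        if 15<s[i,4]<80 : print(o,s[i,4],c[i].round(1),loc(ray("side",c[i][0]+130,c[i][1]+140,.11)).round(4))
E
```

```text
0 34 [77.5 42.9] [ 0.1126 -0.0379]
0 35 [107.6  55.1] [ 0.0032 -0.0107]
0 37 [138.6  69. ] [-0.1043  0.0213]
1 38 [76.5 46.1] [ 0.1091 -0.0221]
1 41 [106.7  58.6] [-0.0003  0.006 ]
1 19 [69.5 60.5] [0.101  0.0488]
1 17 [98.8 73.5] [-0.0023  0.0757]
1 45 [137.1  72.9] [-0.1052  0.039 ]
```

Cans 2 and 3 moved about 16 mm at under 0.6 N, and can 1 needed about 4 N, so can 1 is heavy. I'll push the two light cans into yellow.

```bash
python3 - <<'E'
from h import *
def push(x,y1):
    move_l(w(x,.06,.067),speed=.12)
    move_l(w(x,y1,.067),speed=.08)
    print("end",loc(get_ee_pos()).round(4),rd(3).round(2),get_clock())
    move_l(w(x,y1-.015,.067),speed=.12)
    move_l(w(x,y1-.015,.13),speed=.25)
push(.1075,.131)
move_l(w(-.0014,-.055,.13),speed=.3)
move_l(w(-.0014,-.055,.067),speed=.2)
push(-.0014,.131)
p,d=read_camera("side");cv2.imwrite("pics/side2.png",cv2.resize(p[130:310,110:340],None,fx=3.3,fy=3.3))
p,d=read_camera("top");cv2.imwrite("pics/top2.png",cv2.resize(p[115:250,140:350],None,fx=3.5,fy=3.5))
print(get_clock())
E
```

```text
end [0.1075 0.1307] 0.56 15.4417
end [-0.0013  0.1308] 0.14 19.6
20.375
```

View pics/side2.png

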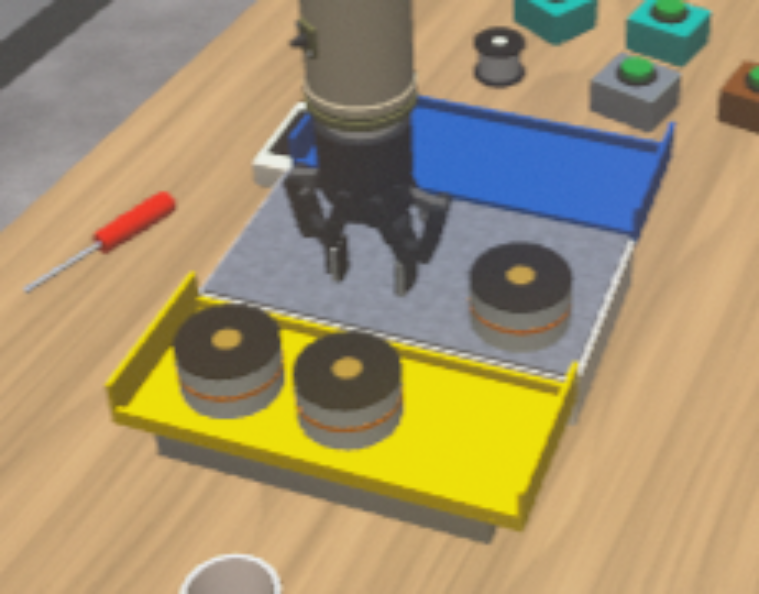

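View pics/top2.png

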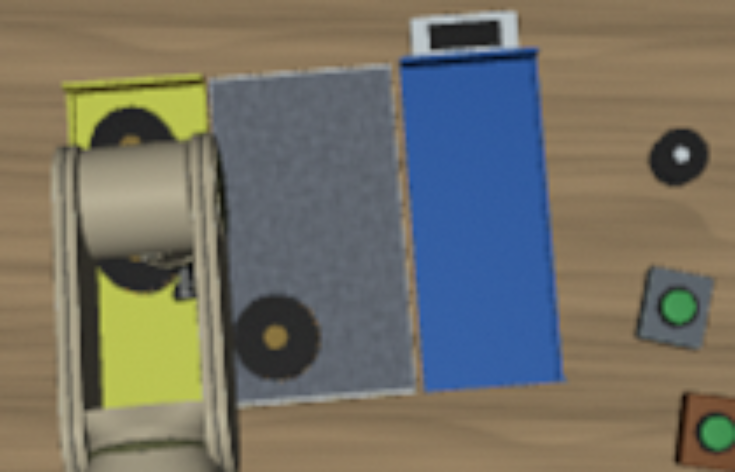

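Both light cans sit flat in yellow, with lids at (227,338) and (347,367) in the side crop. Next I'll push the heavy can into blue.

```bash
python3 - <<'E'
from h import *
x=-.108
move_l(w(x,.108,.13),speed=.25)
move_l(w(x,.108,.067),speed=.2)
move_l(w(x,.094,.067),speed=.1)
for y in (.03,-.03,-.06,-.09,-.118,-.128):
    move_l(w(x,y,.067),speed=.08); f=get_wrist_force(); print(y,loc(get_ee_pos()).round(4),np.round(f,1),get_clock())
move_l(w(x,-.110,.067),speed=.12)
move_l(w(x,-.100,.15),speed=.25)
p,d=read_camera("side");cv2.imwrite("pics/side3.png",cv2.resize(p[130:310,110:340],None,fx=3.3,fy=3.3))
print(get_clock())
E
```

```text
0.03 [-0.1077  0.0299] [0.3 2.3 0.7] 22.6583
-0.03 [-0.1079 -0.03  ] [0.1 2.7 1.3] 23.5583
-0.06 [-0.1081 -0.0604] [ 0.4 -0.4 -0. ] 24.0833
-0.09 [-0.1081 -0.0905] [-0.5  0.3 -0.3] 24.6083
-0.118 [-0.108  -0.1182] [ 0.2 -0.1 -0.1] 25.1083
-0.128 [-0.108  -0.1282] [-0.4  0.1 -1.6] 25.3833
26.2167
```

View pics/side3.png

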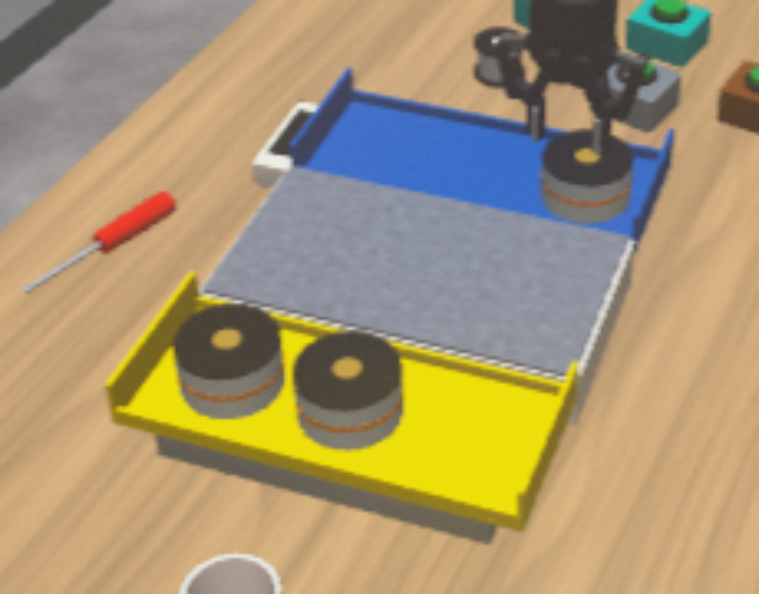

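The heavy can is in blue at (587,175) in the side crop and looks flat. Now I'll move to above the key and check the trays by depth from there.

```bash
python3 - <<'E'
from h import *
k=[]
p=np.load("side0.npz")["p"];h=cv2.cvtColor(p,cv2.COLOR_BGR2HSV)
m=((h[...,0]>45)&(h[...,0]<75)&(h[...,1]>120)).astype(np.uint8);m[:140]=0;m[165:]=0;m[:,:285]=0;m[:,320:]=0
M=cv2.moments(m,True);print(M["m00"],ray("side",M["m10"]/M["m00"],M["m01"]/M["m00"],.056))
move_gripper(0.0)
move_l([.470,-.402,.15],speed=.3)
move_l([.470,-.402,.075],speed=.2)
print(get_grip_width(),get_clock())
for n in("top","side"):
    p,d=read_camera(n);np.savez(n+"4.npz",p=p,d=d)
    if n=="top":
        for c in cans(p): 
            print(np.round(c,1),loc(ray("top",c[0],c[1],.09)).round(4))
            T=get_calibration(n);K=T["intrinsics"]
            P=[]
            for v in range(int(c[1])-8,int(c[1])+9):
                for u in range(int(c[0])-8,int(c[0])+9):
                    if np.hypot(u-c[0],v-c[1])<8.5 and d[v,u]>0:
                        q=T["cam_to_world"]@np.r_[np.linalg.inv(K)@[u,v,1]*d[v,u],1];P.append(q[:3])
            P=np.array(P);A=np.c_[P[:,:2]-P[:,:2].mean(0),np.ones(len(P))]
            print("plane slope,z",np.linalg.lstsq(A,P[:,2],rcond=None)[0].round(4),len(P))
cv2.imwrite("pics/top4.png",cv2.resize(np.load("top4.npz")["p"][115:250,140:390],None,fx=3.2,fy=3.2))
cv2.imwrite("pics/side4.png",cv2.resize(p[100:300,120:340],None,fx=2.9,fy=2.9))
E
```

```text
37.0 [ 0.47460443 -0.40486153  0.056     ]
-2.5679413047804946e-05 28.3917
[276.7 206.9  21.8  22.1] [-0.1109 -0.1728]
plane slope,z [ 0.0143 -0.0144  0.0856] 219
[179.3 186.1  21.8  23.5] [-0.0049  0.1814]
plane slope,z [-0.0152 -0.0063  0.0957] 225
[177.4 157.3  21.8  23.2] [0.1033 0.1813]
plane slope,z [-0.0111  0.0084  0.0954] 225
```

View pics/top4.png

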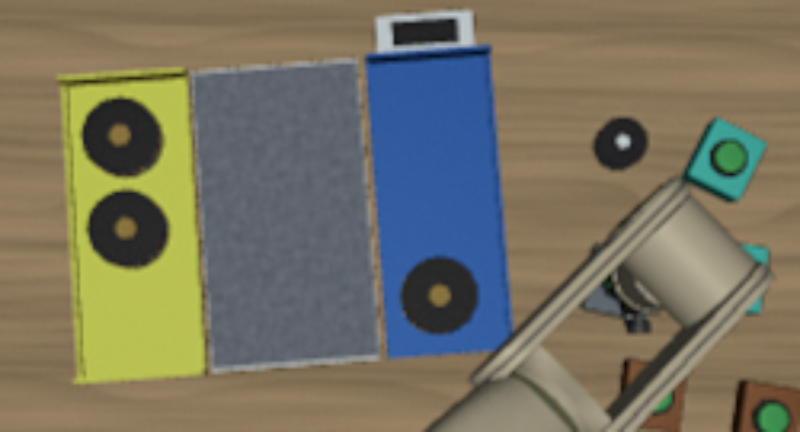

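View pics/side4.png

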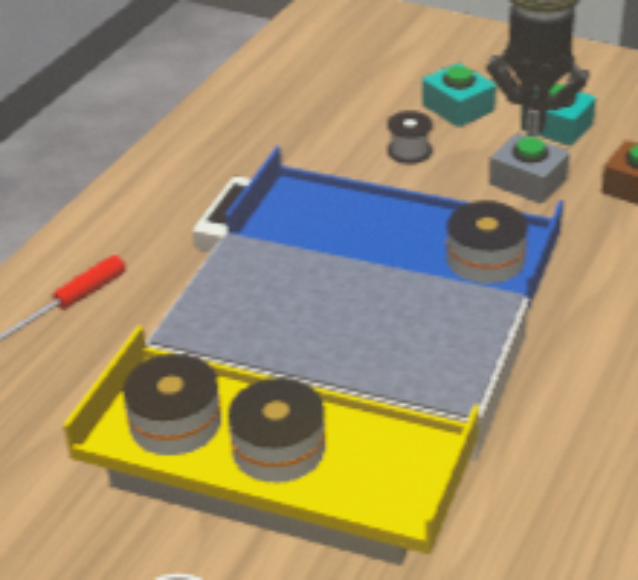

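The lids are level: 0.0955 m in yellow, and 0.0856 m in blue, where the scale has sunk about 10 mm (which confirms the heavy can). The tool is over the grey box's key, so I'll press it.

```bash
python3 - <<'E'
from h import *
xy=[.471,-.4025]
move_l([*xy,.061],speed=.1); pause(.1)
b=np.mean([get_wrist_force()[2] for _ in range(1)]);print("b",b)
for z in np.arange(.060,.0475,-.001):
    move_l([*xy,z],speed=.03)
    a=[]
    for _ in range(4): pause(.01); a.append(get_wrist_force()[2])
    f=np.mean(a); print(z.round(4),get_ee_pos()[2].round(4),f.round(2),get_clock())
    if f>16: break
E
```

```text
b -0.37793770930206866
0.06 0.0601 0.14 29.1667
0.059 0.0589 0.05 29.45
0.058 0.0581 0.12 29.7333
0.057 0.0575 4.8 30.0167
0.056 0.0567 7.12 30.3
0.055 0.0557 6.99 30.5833
0.054 0.0544 5.28 30.8667
0.053 0.0529 2.01 31.15
0.052 0.0526 6.97 31.4333
0.051 0.0525 13.62 31.7167
0.05 0.0524 20.74 32.0
```

The force peaked at about 7 N, fell to 2 N (the click), then rose to the end stop at z≈0.0525, 5.5 mm down. I'll release and check.

```bash
python3 - <<'E'
from h import *
xy=[.471,-.4025]
move_l([*xy,.075],speed=.06)
move_l([*xy,.20],speed=.2)
move_l([.30,-.50,.25],speed=.25)
pause(.3)
print(get_wrist_force(),get_clock())
p,d=read_camera("top");s,ds=read_camera("side")
q=d[194:210,325:342];print("key depth",d[203,334],np.load("top0.npz")["d"][203,334])
for c in cans(p): print(loc(ray("top",c[0],c[1],.09)).round(4),d[int(c[1]),int(c[0])])
cv2.imwrite("pics/top5.png",cv2.resize(p[60:300,90:400],None,fx=2.5,fy=2.5))
cv2.imwrite("pics/side5.png",s)
E
```

```text
[ 0.59591353 -0.12116887  0.71432339] 34.6
key depth 1.8212469 1.81497
[-0.1109 -0.1728] 1.7888752
[-0.0049  0.1814] 1.7903883
[0.1033 0.1813] 1.7935872
```

View pics/top5.png

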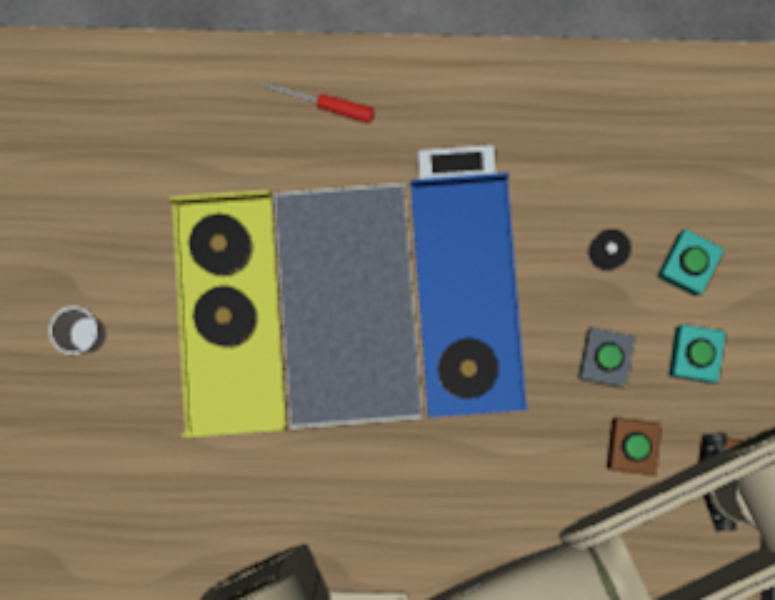

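View pics/side5.png

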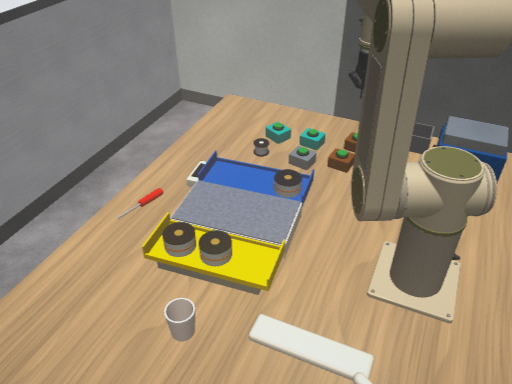

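Everything stands as intended, but the single key depth pixel differs by 6 mm from before the press. I'll average over the key top before handing in.

```bash
python3 - <<'E'
from h import *
d0=np.load("top0.npz")["d"];s0=np.load("side0.npz")["d"]
D=[];S=[]
for i in range(4):
    D.append(read_camera("top")[1]);S.append(read_camera("side")[1])
D=np.mean(D,0)
for r in (2,3):
    m=np.zeros(d0.shape,np.uint8);cv2.circle(m,(334,203),r,1,-1);m=m>0
    print(r,m.sum(),d0[m].mean(),d0[m].std(),D[m].mean())
b=np.s_[195:200,326:330]
print("box top",d0[b].mean(),D[b].mean())
m=np.zeros(d0.shape,np.uint8);cv2.circle(m,(302,152),2,1,-1);m=m>0
print("side",s0[m].mean(),np.mean(S,0)[m].mean(),get_clock())
E
```

```text
2 13 1.8205128 0.004689524 1.8204696
3 29 1.8198475 0.0045852233 1.8200371
box top 1.835008 1.8353313
side 1.6509748 1.651083 35.1
```

The key is back up: the averages agree within 0.2 mm in both views, so the odd pixel was noise.

```bash
python3 -c "
from plant import *
job_done();print(get_clock())"
```

```text
the job is handed in; nothing more can be done
the job is handed in; nothing more can be done
```

The job is done and handed in at about 35 s: the heavy can is in the blue tray, both empty ones are in the yellow tray, and the green key on the grey box was pressed and released.

- **Finding the heavy can:** the can nearest the robot took about 4 N to slide. The other two moved about 16 mm at under 0.6 N, which was at noise level.
- **Placing the cans:** I slid each one across the riser with the fingers half open. The lids read level to within about 1° on the depth camera. They sit at 0.0955 m in yellow and 0.0856 m in blue, so the scale has sunk about 10 mm, as expected with the heavy can.
- **Pressing the key:** the force peaked at about 7 N, fell to about 2 N at the click, then rose to about 21 N at the end stop, 5.5 mm down.
- **Final checks:** the arm is clear of everything. The last pictures show the cup, spool and look-alike keys where they were.
- **One reading that disagreed:** a single depth pixel made the key look 6 mm low after release. Averages over the key top in both cameras matched the values from before the press to within 0.2 mm, so I treated it as noise.

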